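# Book in a honey jar and date its lid

## Robot

A 6-joint arm with a two-finger parallel gripper is mounted at the origin on a cart in front of the work surface, level with it; the furniture and walls round the work are solid. World frame = base frame: x ahead of the robot, y to its left, z up, the work surface at z = 0. Lengths are in m, angles in rad, forces in N, time in s.
With the tool pointing down it reaches from about 0.35 to 0.925 m from the base axis. Payload 6.4 kg.
Tool frame: the origin (TCP) lies at the very end of the fingers, on their centre line; the grasp point (between the pads) lies 19 mm behind it; z points along the fingers, y is the line along which they close (so a half turn about z gives the same grasp; the last joint's range is limited). The gripper opens to 85 mm and grips with 20 to 120 N. Pads are 22 mm wide; open, the fingers measure 114 mm over their backs; the gripper's body (76 mm by 85 mm) begins 54 mm behind the grasp point. The pads swing forward as they close: fully open they stand 13 mm farther back than shut.
Start: joints at [-1.459, 0.245, 1.558, -0, 1.339, -0.174], TCP at [0.183, -0.624, 0.231] pointing down, gripper open.
Joint ranges: [-3.13, 3.13], [-1.02, 2.26], [0.13, 2.54], [-0.95, 4.09], [0.21, 2.88], [-2.74, 2.74]. Speed limits (rad/s): [2.57, 2.57, 3.14, 3.14, 3.14, 3.14].

## Interface

Orientations are given as a unit quaternion [w, x, y, z].
In Python, from rig import arm gives the robot as it stands.
- The arm moves only by the shell command python3 -m crank 'ROWS' [FORCE]. ROWS is JSON, a list of rows, each an object of numbers: "dx", "dy", "dz": the shift along the world's x, y, z in cm; "ax", "ay", "az": the turn, a rotation vector about the world's x, y, z in rad; "claw": the opening, from 0 (shut) to 1 (fully open). A call has 1 to 12 rows; each row is the pose to reach, as a shift and turn from the pose commanded when the call began; what a row does not reach only later rows make up. A row lasts 1/8 s, in which the tool goes at most 62.5 mm and 10.7 degrees, less where a joint would pass 70% of its speed; a pose out of reach is approached as far as the arm can. A call with a gripper value outside its range is refused whole. The fingers move at their own pace and stop on an object; FORCE is the grip in N (left out, the last holds). Time passes only in rows, so rows that repeat a pose let the fingers close. It gives the time, the measured TCP pose, the force, the opening and the grip force at its end, in the units of the state.
- arm.sense(): the state, without advancing time (a new reading comes with each control period).
- arm.capture(name): name is "scene" or "top" or "wrist"; returns the picture (480x640x3 uint8, red, green, blue); there is no depth.
- arm.camera_info(name): a dict with "mtx" (3x3 intrinsics, pixels), "R" (3x3) and "t" (3): a world point X has camera coordinates R X + t. Camera axes: x right, y down, z forward; pixel columns grow to the right and rows downward; lengths in m; the calibration is good to about 2 mm. A picture is of the moment at which its call begins: read the wrist's pose just before it. camera_info takes no time and is no camera call; for the wrist camera it gives the pose at the moment of the call.
- arm.sign_off(): hands the job in; it is judged then, once.
The state is a dict: "t": time; "qpos": joint angles; "joint_vel": joint speeds; "joint_torque": joint torques, N m; "tcp_pos": TCP position; "eef_rot": TCP orientation; "force": force on the tool from outside, world axes, zero at the start; "ft_torque": the same for the moment, N m; "finger_gap": finger opening in m; "grip_force": force on a finger pad.
Only numpy, scipy, OpenCV 4.12 (cv2) and the standard library are available. Lean on these libraries where they do the work, as an engineer would, in place of code of your own. Each camera call takes 0.05 s, during which the arm holds its last target. There are 200 camera calls.

## Task

Book in and date the honey jar that stands in the round nest. First turn it in its nest until its large front label squarely faces the scanner, and let go of it. Then take the spring-handled date stamp from the tray (leave the wooden knob stamp alone), set it upright on the lid, centred on the white date sticker and square with it, and press the handle gently down until the die rests lightly on the sticker; do not lean on it, and finish while still holding the stamp pressed there. Leave everything else where it is.

Things in the scene. Friction and masses are not known exactly. Their poses are not given: they have to be found in the camera images.
- station: Fixed booking-in station: aluminium plate, 100 x 214 mm, its top 6 mm above the table, with a round black jar nest and a white counter scanner. The origin lies on the table under the nest's axis; the scanner stands on the +y side of the nest and looks along -y at the jar; z is up. The scanner's head is 66 mm wide, its top 105 mm above the table.
- nest (a point): Centre of the nest's floor (top of the plate), where the jar's underside rests. The nest's ring is 11 mm high, 85 mm across outside and 72 mm inside; the jar turns freely in it with some 4 mm of play all round.
- scan_window (a point): Middle of the scanner's dark window, 100 mm from the nest's axis along the station's +y and 62 mm above the table.
- honey_jar: Glass honey jar loose in the nest: 64 mm across (the round lid too), 97 mm high, about 0.36 kg. Origin at the centre of its underside, z up. The large front label is centred on its -x side (a small slip is at the back) and at the start faces roughly towards the robot; turning it 0.6 to 1.9 rad clockwise as seen from above brings -x to the scanner (x along the station's y). Twist it by the lid.
- jar_label (a point): Middle of the jar's large front label (150 degrees round, honeycomb picture at one end), 31 mm out from the jar's axis along the jar's -x, 45 mm above its underside.
- date_field (a point): Centre of the blank white date sticker, flat on the middle of the lid, 97 mm above the jar's underside. The sticker measures 29 mm (jar x) by 41 mm (jar y) with a thin dark border line; the stamp's long side goes along its long side (jar y), either way round.
- stamp_tray: Fixed, shallow wooden tray, 176 x 86 mm, 14 mm high, floor 5 mm above the table, parted across its length (x) into two bays whose centres lie 43 mm either side of its origin (centre of its underside). Each bay holds one stamp; which is in which varies.
- dater: Spring date stamp, upright in the tray: black open-bottomed frame 46 (x) by 32 (y) by 26 mm high, above it a grey handle block 36 (x) by 22 mm (y), from 34 to 90 mm above the frame's underside. 0.09 kg. Origin: middle of the frame's underside, z up. Grip the handle across y, fingertips at least 44 mm above the underside, as it sinks into the frame. Its x lies within 0.1 rad of the tray's y.
- dater_handle (a joint): How far the stamp's handle is pressed into its frame, m: 0 released, 0.015 at its stop. The return spring takes 2.1 N at 0 and 0.35 N more per mm, so the stamp stays at 0 when lifted by its handle. At 0.008 the die meets the surface (about 5 N); from there its cushion adds 1 N per mm. A good press is about 0.011, some 9 N in all.
- dater_die: The stamp's black rubber die, 34 x 20 mm, inside the frame, its face recessed 8 mm above the frame's underside until the handle is pressed. Origin at the frame's underside centre when the handle is released; it moves down with the handle. The cushion behind it gives up to 7 mm.
- wood_stamp: Wooden stamp with a turned knob, 26 x 34 x 62 mm, 0.04 kg, in the tray's other bay; to be left alone. Origin at the centre of its underside.
- waiting_honey: Another honey jar of the same kind, 64 mm across, 97 mm high, waiting on the table at the back right; leave it. Origin at the centre of its underside.
- waiting_jam: Red jam jar, 69 mm across, 99 mm high, waiting on the table at the back right; leave it. Origin at the centre of its underside.
- ring_cake: Small wrapped ring cake, 90 x 94 x 24 mm, on the table at the left; leave it. Origin at the centre of its underside.
- ring_cake_dark: Small wrapped dark ring cake, 90 x 94 x 24 mm, on the table at the back; leave it. Origin at the centre of its underside.
- butter_bar: Wrapped butter bar, 57 x 101 x 25 mm, on the table at the right; leave it. Origin at the centre of its underside.
- sticker_pad: Stack of white stickers, 31 x 45 x 10 mm, on the table at the back left; leave it. Origin at the centre of its underside.
There are look-alikes about, which are no part of the job. There is more than one size of the dater; the job needs the smaller.

How it is judged:
By the outcome, as a careful person would: the job done as asked, in the order asked, and still so for the second after the job is handed in, while the arm keeps its last pose, push and grip.
It also fails if it takes over 64 s, if anything falls off the work surface, if the arm or the gripper's body presses on something with over 40 N, if the wrist force passes 120 N, or if a joint passes its speed limit or range.

## Working session

There is one attempt and no reset: what is moved stays moved. The work goes in short steps, Python scripts to look and compute and a shell command to move; the robot and the scene stay as the last step left them, time stands still between calls to the robot, and variables do not carry over. Pictures are saved under pics/ and viewed, at most 10 in all, crops included, and the job is handed in when it is done.

```bash
ls; mkdir -p pics
cat > h.py <<'E'
import numpy as np, cv2
from rig import arm
def snap(cam,name):
    ci=arm.camera_info(cam); im=arm.capture(cam)
    cv2.imwrite(f'pics/{name}.png',im[:,:,::-1]); np.savez(f'pics/{name}.npz',**{k:np.array(ci[k]) for k in('mtx','R','t')},im=im)
    return im
def ray(name,u,v,z):
    d=np.load(f'pics/{name}.npz'); R,t,K=d['R'],d['t'].ravel(),d['mtx']
    c=-R.T@t; r=R.T@np.linalg.solve(K,[u,v,1.]); return c+r*(z-c[2])/r[2]
def proj(name,X):
    d=np.load(f'pics/{name}.npz'); p=d['mtx']@(d['R']@np.array(X)+d['t'].ravel()); return p[:2]/p[2]
E
python3 - <<'E'
from h import *
print(arm.sense())
a=snap('scene','s1');b=snap('top','t1')
for c in('scene','top','wrist'):
    i=arm.camera_info(c);print(c,i['mtx'],-np.array(i['R']).T@np.array(i['t']).ravel())
E
```

```text
pics
{'t': 0.0, 'qpos': array([-1.45910774e+00,  2.45824158e-01,  1.55902431e+00,  4.04543059e-05,
        1.33869425e+00, -1.74122961e-01]), 'joint_vel': array([ 9.75487401e-04, -1.23719082e-03,  1.01478020e-03, -6.57939376e-04,
        2.68506340e-06,  3.46116665e-04]), 'joint_torque': array([-6.82048230e-04, -4.29510319e+01, -3.26131332e+01, -1.95852581e-04,
        5.23883704e-03,  2.68182907e-05]), 'tcp_pos': array([ 0.18319633, -0.62306703,  0.23016834]), 'eef_rot': array([-9.73943528e-04,  9.89806531e-01,  1.42415171e-01,  5.01034695e-05]), 'force': array([ 0.15268352, -0.90353004,  0.05918708]), 'ft_torque': array([-0.00824562, -0.02487158,  0.07702053]), 'grip_force': 0.0, 'finger_gap': 0.08557812760214763}
scene [[595.36861651   0.         325.62570389]
 [  0.         595.36861651 244.01460328]
 [  0.           0.           1.        ]] [-0.10350908  1.298805    0.7709093 ]
top [[567.84804044   0.         322.18438439]
 [  0.         567.84804044 244.25796778]
 [  0.           0.           1.        ]] [ 0.44750756 -0.05742011  1.30995239]
wrist [[418.04005737   0.         323.18342621]
 [  0.         418.04005737 238.4914133 ]
 [  0.           0.           1.        ]] [ 0.25915537 -0.60098752  0.37365911]
```

View pics/t1.png

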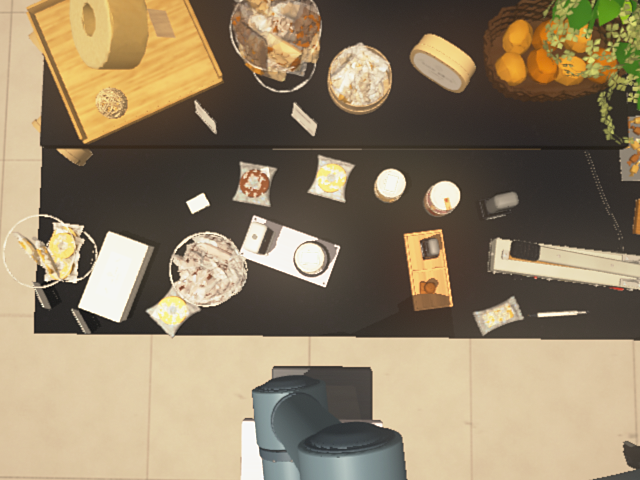

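View pics/s1.png

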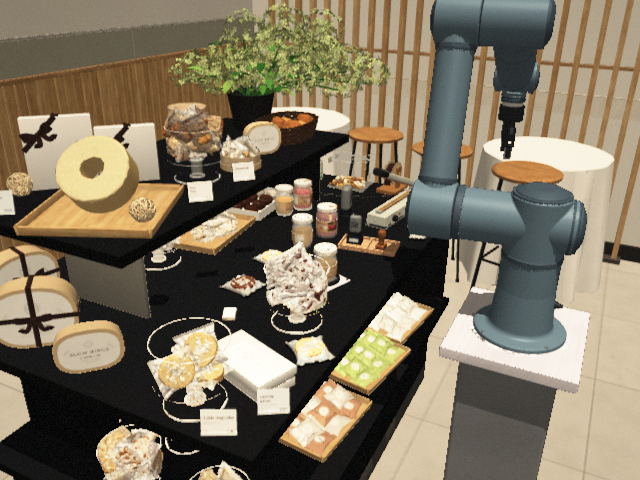

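The top view shows the station plate at about (290,250), with the jar lid at (311,258) and the scanner at (258,235). The tray is at (428,268): dater in its upper bay (430,247), wooden stamp in its lower bay (428,288). The larger dater lies outside the tray at (500,203). The scene view agrees.

Run:
```python
from h import *
for n,u,v,z in [('lid',311,258,.103),('scanner',258,235,.105),('dater',430,243,.095),('wood',428,285,.06),('tray',428,269,.014),('bowl',208,268,.15),('bowlR',246,268,.15),
 ('plateA',257,215,.006),('plateB',340,247,.006),('plateC',241,253,.006),('plateD',326,286,.006),('trA',404,232,.014),('trB',440,229,.014),('trC',453,307,.014),('trD',414,311,.014),('waith',390,184,.1),('shelf',320,148,.2)]:
    print(n,ray('t1',u,v,z).round(3))
i=arm.camera_info('wrist');print(np.array(i['R']).round(3))
```

```text
lid [0.516 0.002 0.103]
scanner [0.564 0.116 0.105]
dater [ 0.55  -0.252  0.095]
wood [ 0.461 -0.253  0.06 ]
tray [ 0.498 -0.26   0.014]
bowl [0.491 0.211 0.15 ]
bowlR [0.492 0.133 0.15 ]
plateA [0.621 0.133 0.006]
plateB [ 0.547 -0.06   0.006]
plateC [0.532 0.169 0.006]
plateD [ 0.458 -0.029  0.006]
trA [ 0.582 -0.206  0.014]
trB [ 0.589 -0.288  0.014]
trC [ 0.412 -0.316  0.014]
trD [ 0.403 -0.228  0.014]
waith [ 0.677 -0.167  0.1  ]
shelf [ 0.73  -0.019  0.2  ]
[[ 0.282 -0.96  -0.002]
 [-0.911 -0.268  0.312]
 [-0.3   -0.086 -0.95 ]]
```

```bash
R='{"dx":31.7,"dy":36.3,"dz":7,"az":1.42}'; python3 -m crank '[{"dx":10,"dy":10,"dz":7,"az":0.4},{"dx":20,"dy":22,"dz":7,"az":0.8},{"dx":31.7,"dy":36.3,"dz":7,"az":1.42},{"dx":31.7,"dy":36.3,"dz":7,"az":1.42},{"dx":31.7,"dy":36.3,"dz":7,"az":1.42},{"dx":31.7,"dy":36.3,"dz":7,"az":1.42},{"dx":31.7,"dy":36.3,"dz":7,"az":1.42},{"dx":31.7,"dy":36.3,"dz":7,"az":1.42},{"dx":31.7,"dy":36.3,"dz":7,"az":1.42},{"dx":31.7,"dy":36.3,"dz":7,"az":1.42},{"dx":31.7,"dy":36.3,"dz":7,"az":1.42},{"dx":31.7,"dy":36.3,"dz":7,"az":1.42}]'
python3 - <<'E'
from h import *
snap('wrist','w1')
E
```

```text
schema error: expected keys dx, dy, dz, ax, ay, az, claw
```

View pics/w1.png

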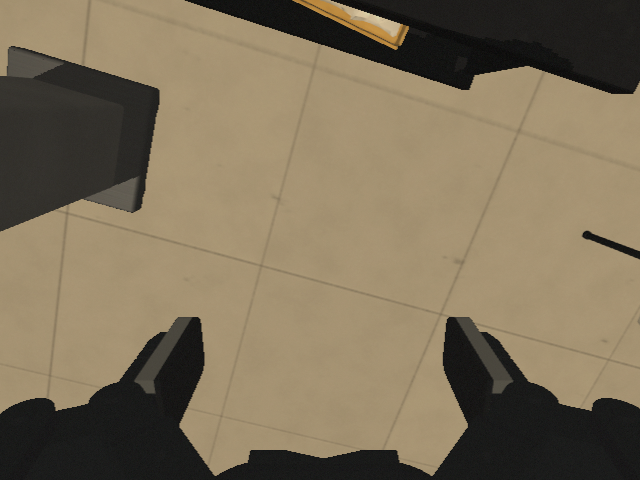

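The wrist view is still of the floor: the call was refused because every row needs all the keys.

```bash
python3 -m crank '[{"dx":10,"dy":10,"dz":7,"ax":0,"ay":0,"az":0.4,"claw":1},{"dx":20,"dy":22,"dz":7,"ax":0,"ay":0,"az":0.8,"claw":1},{"dx":31.7,"dy":36.3,"dz":7,"ax":0,"ay":0,"az":1.42,"claw":1},{"dx":31.7,"dy":36.3,"dz":7,"ax":0,"ay":0,"az":1.42,"claw":1},{"dx":31.7,"dy":36.3,"dz":7,"ax":0,"ay":0,"az":1.42,"claw":1},{"dx":31.7,"dy":36.3,"dz":7,"ax":0,"ay":0,"az":1.42,"claw":1},{"dx":31.7,"dy":36.3,"dz":7,"ax":0,"ay":0,"az":1.42,"claw":1},{"dx":31.7,"dy":36.3,"dz":7,"ax":0,"ay":0,"az":1.42,"claw":1},{"dx":31.7,"dy":36.3,"dz":7,"ax":0,"ay":0,"az":1.42,"claw":1},{"dx":31.7,"dy":36.3,"dz":7,"ax":0,"ay":0,"az":1.42,"claw":1},{"dx":31.7,"dy":36.3,"dz":7,"ax":0,"ay":0,"az":1.42,"claw":1},{"dx":31.7,"dy":36.3,"dz":7,"ax":0,"ay":0,"az":1.42,"claw":1}]'
python3 - <<'E'
from h import *
snap('wrist','w2')
E
```

```text
t: 1.65
tcp_pos: [0.4996, -0.2616, 0.3011]
eef_rot: [-0.0, 0.659, 0.753, -0.0]
force: [0.3, -0.1, 0.0]
finger_gap: 0.0856
grip_force: 0.0
```

View pics/w2.png

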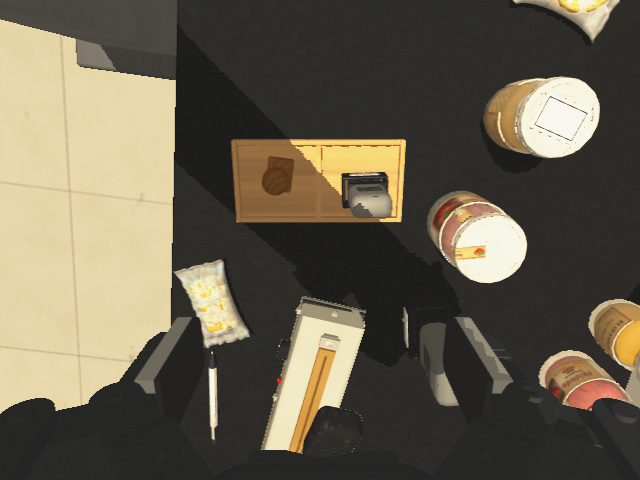

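The tray is at (319,182), with the wooden stamp in its left bay (278,176) and the dater in its right bay: frame at (364,190), handle top at (371,200). The jars on the right are the waiting ones. Next I look at the nest jar.

```bash
python3 -m crank '[{"dx":1.6,"dy":26.2,"dz":-5,"ax":0,"ay":0,"az":0,"claw":1},{"dx":1.6,"dy":26.2,"dz":-5,"ax":0,"ay":0,"az":0,"claw":1},{"dx":1.6,"dy":26.2,"dz":-5,"ax":0,"ay":0,"az":0,"claw":1},{"dx":1.6,"dy":26.2,"dz":-5,"ax":0,"ay":0,"az":0,"claw":1},{"dx":1.6,"dy":26.2,"dz":-5,"ax":0,"ay":0,"az":0,"claw":1},{"dx":1.6,"dy":26.2,"dz":-5,"ax":0,"ay":0,"az":0,"claw":1},{"dx":1.6,"dy":26.2,"dz":-5,"ax":0,"ay":0,"az":0,"claw":1},{"dx":1.6,"dy":26.2,"dz":-5,"ax":0,"ay":0,"az":0,"claw":1}]'
python3 - <<'E'
from h import *
snap('wrist','w3')
E
```

```text
t: 2.7
tcp_pos: [0.5166, -0.0002, 0.2517]
eef_rot: [0.0, 0.659, 0.752, 0.0]
force: [-0.5, -0.8, -0.6]
finger_gap: 0.0854
grip_force: 0.0
```

View pics/w3.png

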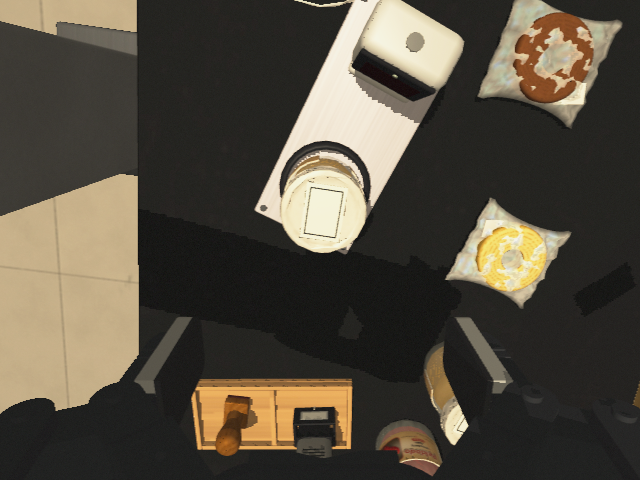

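The lid is centred near (324,210) with the sticker at (324,212). The scanner's face is at about (397,75), the plate's left edge runs (262,205) to (360,5), and the right edge (375,200) to (430,100).

```bash
cat > m.py <<'E'
from h import *
def sticker(n,u0,v0,z=.103,half=60):
    im=np.load(f'pics/{n}.npz')['im']; g=cv2.cvtColor(im,cv2.COLOR_RGB2GRAY)
    k=4;x0,y0=int(u0)-half,int(v0)-half
    c=cv2.resize(g[y0:y0+2*half,x0:x0+2*half],None,fx=k,fy=k,interpolation=cv2.INTER_CUBIC)
    m=cv2.adaptiveThreshold(c,255,0,1,61,25)
    cs,h=cv2.findContours(m,cv2.RETR_CCOMP,cv2.CHAIN_APPROX_NONE)
    out=[]
    for i,q in enumerate(cs):
        if h[0][i][3]>=0:
            P=np.array([ray(n,a/k+x0-.375,b/k+y0-.375,z)[:2] for a,b in q[:,0]])*1000
            r=cv2.minAreaRect(P.astype(np.float32))
            a,b=sorted(r[1])
            if 22<a<34 and 33<b<48:
                bx=cv2.boxPoints(r); e=max((bx[1]-bx[0],bx[2]-bx[1]),key=np.linalg.norm)
                out.append((np.round(r[0],1),np.round((a,b),1),round(float(np.arctan2(e[1],e[0])),4)))
    return out
E
python3 - <<'E'
from m import *
print(sticker('w3',324,212))
im=np.load('pics/w3.npz')['im'];g=cv2.cvtColor(im,cv2.COLOR_RGB2GRAY).astype(float);g=cv2.GaussianBlur(g,(3,3),0)
def edge(rows,lo,hi,sgn):
    P=[]
    for r in rows:
        d=sgn*np.diff(g[r,lo(r):hi(r)]);P.append(ray('w3',lo(r)+d.argmax()+.5,r,.006)[:2])
    P=np.array(P);vx,vy,a,b=cv2.fitLine(P.astype(np.float32),2,0,.01,.01).ravel()
    if vy<0: vx,vy=-vx,-vy
    return (a,b),np.arctan2(vy,vx)
c=lambda r:int(262+(205-r)*98/200)
print('L',edge(range(15,195,4),lambda r:c(r)-15,lambda r:c(r)+15,1))
d=lambda r:int(375+(200-r)*.55)
print('R',edge(range(125,190,3),lambda r:d(r)-15,lambda r:d(r)+15,-1))
E
```

```text
[(array([514.9,   3.5]), array([22.6, 33.8]), 1.547)]
L ((np.float32(0.48844218), np.float32(0.07384056)), np.float32(1.2391732))
R ((np.float32(0.58181185), np.float32(0.040412977)), np.float32(1.2288231))
```

```bash
python3 -m crank '[{"dx":-0.2,"dy":0.4,"dz":-5,"ax":0,"ay":0,"az":0,"claw":1},{"dx":-0.2,"dy":0.4,"dz":-10,"ax":0,"ay":0,"az":0,"claw":1},{"dx":-0.2,"dy":0.4,"dz":-14,"ax":0,"ay":0,"az":0,"claw":1},{"dx":-0.2,"dy":0.4,"dz":-17.4,"ax":0,"ay":0,"az":0,"claw":1},{"dx":-0.2,"dy":0.4,"dz":-17.4,"ax":0,"ay":0,"az":0,"claw":1},{"dx":-0.2,"dy":0.4,"dz":-17.4,"ax":0,"ay":0,"az":0,"claw":0.65},{"dx":-0.2,"dy":0.4,"dz":-17.4,"ax":0,"ay":0,"az":0,"claw":0.65},{"dx":-0.2,"dy":0.4,"dz":-17.4,"ax":0,"ay":0,"az":0,"claw":0.65},{"dx":-0.2,"dy":0.4,"dz":-17.4,"ax":0,"ay":0,"az":0,"claw":0.65},{"dx":-0.2,"dy":0.4,"dz":-17.4,"ax":0,"ay":0,"az":0,"claw":0.65}]' 25
```

```text
t: 4.0
tcp_pos: [0.516, 0.0048, 0.0795]
eef_rot: [0.002, 0.658, 0.753, 0.001]
force: [-0.8, -1.9, 6.5]
finger_gap: 0.0627
grip_force: 28.4
```

```bash
python3 -m crank '[{"dx":0,"dy":0,"dz":0,"ax":0,"ay":0,"az":-0.1,"claw":0.65},{"dx":0,"dy":0,"dz":0,"ax":0,"ay":0,"az":-0.26,"claw":0.65},{"dx":0,"dy":0,"dz":0,"ax":0,"ay":0,"az":-0.43,"claw":0.65},{"dx":0,"dy":0,"dz":0,"ax":0,"ay":0,"az":-0.6,"claw":0.65},{"dx":0,"dy":0,"dz":0,"ax":0,"ay":0,"az":-0.78,"claw":0.65},{"dx":0,"dy":0,"dz":0,"ax":0,"ay":0,"az":-0.96,"claw":0.65},{"dx":0,"dy":0,"dz":0,"ax":0,"ay":0,"az":-1.14,"claw":0.65},{"dx":0,"dy":0,"dz":0,"ax":0,"ay":0,"az":-1.32,"claw":0.65},{"dx":0,"dy":0,"dz":0,"ax":0,"ay":0,"az":-1.5,"claw":0.65},{"dx":0,"dy":0,"dz":0,"ax":0,"ay":0,"az":-1.67,"claw":0.65},{"dx":0,"dy":0,"dz":0,"ax":0,"ay":0,"az":-1.8,"claw":0.65},{"dx":0,"dy":0,"dz":0,"ax":0,"ay":0,"az":-1.884,"claw":0.65}]'
python3 -m crank '[{"dx":0,"dy":0,"dz":0,"ax":0,"ay":0,"az":0,"claw":0.65},{"dx":0,"dy":0,"dz":0,"ax":0,"ay":0,"az":0,"claw":0.65},{"dx":0,"dy":0,"dz":0,"ax":0,"ay":0,"az":0,"claw":1},{"dx":0,"dy":0,"dz":0,"ax":0,"ay":0,"az":0,"claw":1},{"dx":0,"dy":0,"dz":0,"ax":0,"ay":0,"az":0,"claw":1},{"dx":0,"dy":0,"dz":0,"ax":0,"ay":0,"az":0,"claw":1},{"dx":0,"dy":0,"dz":6,"ax":0,"ay":0,"az":0,"claw":1},{"dx":0,"dy":0,"dz":12,"ax":0,"ay":0,"az":0,"claw":1},{"dx":0,"dy":0,"dz":17,"ax":0,"ay":0,"az":0,"claw":1},{"dx":0,"dy":0,"dz":17,"ax":0,"ay":0,"az":0,"claw":1},{"dx":0,"dy":0,"dz":17,"ax":0,"ay":0,"az":0,"claw":1}]'
python3 - <<'E'
from m import *
snap('wrist','w4')
p=proj('w4',[.516,.004,.103]);print(p,sticker('w4',*p,half=60))
E
```

```text
t: 5.5
tcp_pos: [0.5163, 0.0046, 0.0796]
eef_rot: [0.001, 0.996, -0.09, 0.003]
force: [0.9, -0.7, 5.6]
finger_gap: 0.0626
grip_force: 28.3
t: 6.88
tcp_pos: [0.5138, 0.0054, 0.2465]
eef_rot: [-0.0, 0.996, -0.089, -0.001]
force: [-0.0, -1.4, -0.0]
finger_gap: 0.0853
grip_force: 0.0
[324.35217903 214.77318082] [(array([514.1,   5. ]), array([23., 34.]), -0.3337)]
```

View pics/w4.png

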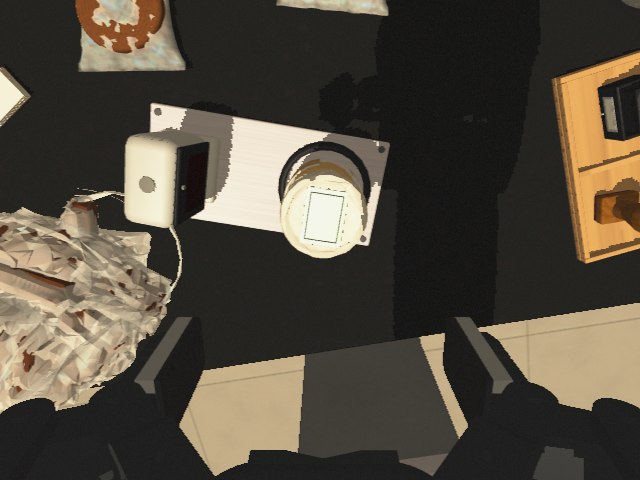

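The sticker (325,217) is now square with the plate and the scanner (165,180). I'll check the station's direction in this view, and take a scene crop of the label side.

Run:
```python
from h import *
im=np.load('pics/w4.npz')['im'];g=cv2.GaussianBlur(cv2.cvtColor(im,cv2.COLOR_RGB2GRAY).astype(float),(3,3),0)
def edge(cols,f,sgn):
    P=[]
    for c in cols:
        r=int(f(c));d=sgn*np.diff(g[r-10:r+10,c]);P.append(ray('w4',c,r-10+d.argmax()+.5,.006)[:2])
    P=np.array(P);vx,vy,a,b=cv2.fitLine(P.astype(np.float32),cv2.DIST_L1,0,.01,.01).ravel()
    if vy<0: vx,vy=-vx,-vy
    return (a,b),np.arctan2(vy,vx)
print(edge(list(range(160,185,3))+list(range(240,380,4)),lambda c:103+(c-150)*.175,1))
print(edge(range(215,275,3),lambda c:221+(c-210)*.155,-1))
snap('scene','s2')
im=np.load('pics/s2.npz')['im'];u,v=proj('s2',[.516,.004,.05]).astype(int);print(u,v)
cv2.imwrite('pics/s2c.png',cv2.resize(im[v-50:v+50,u-60:u+60,::-1],None,fx=5,fy=5))
```

```text
((np.float32(0.5885084), np.float32(0.058858737)), np.float32(1.2310287))
((np.float32(0.4948362), np.float32(0.091351025)), np.float32(1.2282829))
324 264
```

View pics/s2c.png

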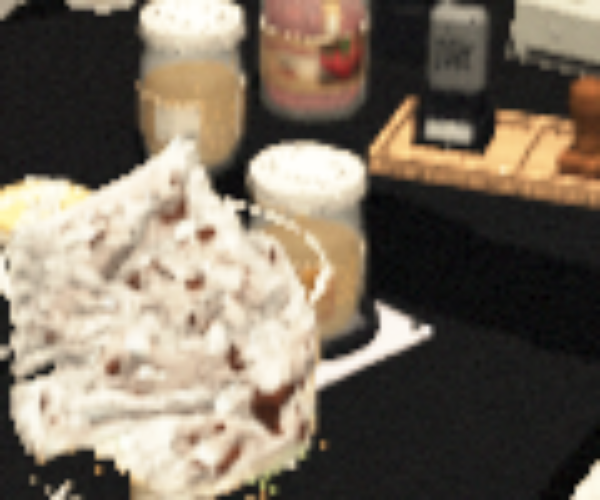

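The scene crop shows the big label with its picture on the jar's scanner side (about (310,260)). The jar faces 1.237 rad against about 1.23 for the station, so it is square. Now the dater.

```bash
python3 -m crank '[{"dx":1,"dy":-5,"dz":0.5,"ax":0,"ay":0,"az":0.17,"claw":1},{"dx":2,"dy":-10,"dz":0.5,"ax":0,"ay":0,"az":0.35,"claw":1},{"dx":3.3,"dy":-15,"dz":0.5,"ax":0,"ay":0,"az":0.53,"claw":1},{"dx":3.3,"dy":-20,"dz":0.5,"ax":0,"ay":0,"az":0.71,"claw":1},{"dx":3.3,"dy":-25.5,"dz":0.5,"ax":0,"ay":0,"az":0.89,"claw":1},{"dx":3.3,"dy":-25.5,"dz":0.5,"ax":0,"ay":0,"az":1.07,"claw":1},{"dx":3.3,"dy":-25.5,"dz":0.5,"ax":0,"ay":0,"az":1.25,"claw":1},{"dx":3.3,"dy":-25.5,"dz":0.5,"ax":0,"ay":0,"az":1.43,"claw":1},{"dx":3.3,"dy":-25.5,"dz":0.5,"ax":0,"ay":0,"az":1.61,"claw":1},{"dx":3.3,"dy":-25.5,"dz":0.5,"ax":0,"ay":0,"az":1.79,"claw":1},{"dx":3.3,"dy":-25.5,"dz":0.5,"ax":0,"ay":0,"az":1.88,"claw":1},{"dx":3.3,"dy":-25.5,"dz":0.5,"ax":0,"ay":0,"az":1.88,"claw":1}]'
python3 - <<'E'
from h import *
im=snap('wrist','w5');print(proj('w5',[.55,-.25,.095]),proj('w5',[.55,-.25,.005]))
E
```

```text
t: 8.48
tcp_pos: [0.5466, -0.2492, 0.2503]
eef_rot: [-0.002, 0.66, 0.752, -0.0]
force: [-0.3, -0.3, 0.3]
finger_gap: 0.0856
grip_force: 0.0
[329.52685931 217.51050029] [328.48821597 192.63518316]
```

View pics/w5.png

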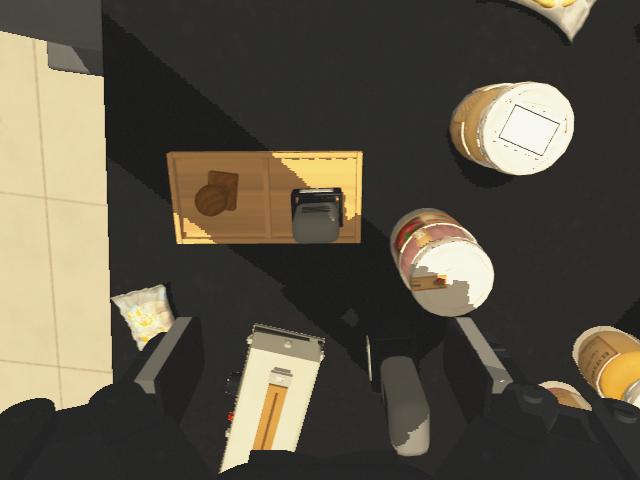

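The tray dater's frame is at about (318,205) and its handle top at (317,225). Its long side looks horizontal, that is along the tray's length, so I zoom in to check orientation and size against the other dater at (400,400).

Run:
```python
from h import *
a=np.load('pics/w5.npz')['im'];b=np.load('pics/w3.npz')['im'];c=np.load('pics/t1.npz')['im']
f=lambda im,x0,y0,w,h:cv2.resize(im[y0:y0+h,x0:x0+w,::-1],(400,300),interpolation=cv2.INTER_CUBIC)
g=np.vstack([np.hstack([f(a,270,170,100,75),f(b,270,390,100,75)]),np.hstack([f(a,350,310,200,150),f(c,390,180,160,120)])])
cv2.imwrite('pics/z.png',np.clip(g.astype(float)*1.6,0,255).astype(np.uint8))
```

```text
(no output)
```

View pics/z.png

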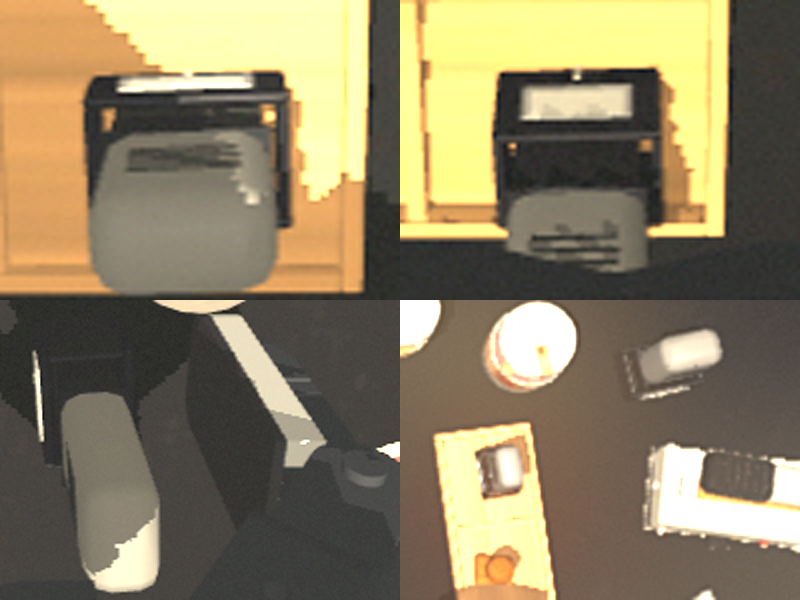

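Run:
```python
from h import *
for n,p,z in [('FtopL',(291.8,194.5),.031),('FtopR',(342.5,193.5),.031),('Fbackright',(342.5,227),.031),('Hback L',(293.5,240),.095),('Hback R',(338,240),.095),('Hback',(316,242.5),.095),('Hfront mid',(316,206.5),.095),('HL',(292.5,225),.095),('HR',(339,225),.095)]:
    print(n,(ray('w5',*p,z)*1000).round(1))
for p in [(168,152),(361,152),(362,243),(178,243)]: print(p,(ray('w5',*p,.014)*1000).round(1))
i=np.load('pics/w5.npz');print(-i['R'].T@i['t'].ravel())
# other dater in w5
for n,p,z in [('otherframeL',(370,337),.026),('R',(415,337),.026),('handletop',(388,455),.09),('handletopR',(429,455),.09)]: print(n,(ray('w5',*p,z)*1000).round(1))
```

```text
FtopL [ 517.2 -250.5   31. ]
FtopR [ 561.4 -243.8   31. ]
Fbackright [ 565.8 -274.3   31. ]
Hback L [ 525.5 -270.9   95. ]
Hback R [ 558.7 -266.5   95. ]
Hback [ 542.5 -270.6   95. ]
Hfront mid [ 539. -243.   95.]
HL [ 523.5 -259.3   95. ]
HR [ 557.8 -254.8   95. ]
(168, 152) [ 402.1 -230.2   14. ]
(361, 152) [ 573.6 -207.8   14. ]
(362, 243) [ 588.  -292.6   14. ]
(178, 243) [ 413.  -315.6   14. ]
[ 0.5359729  -0.17043937  0.39388911]
otherframeL [ 610.  -385.8   26. ]
R [ 654.6 -379.9   26. ]
handletop [ 633.6 -467.9   90. ]
handletopR [ 670.9 -462.9   90. ]
```

The tray dater's frame measures 45 x 31 mm and its handle about 35 x 22 mm, so it is the smaller one. Its long side runs along the tray's length (about 0.14 rad), so I turn the gripper to close along the tray's short side, at about (0.5415, -0.2615).

```bash
python3 -m crank '[{"dx":-0.5,"dy":-1.2,"dz":0,"ax":0,"ay":0,"az":-0.17,"claw":1},{"dx":-0.5,"dy":-1.2,"dz":0,"ax":0,"ay":0,"az":-0.35,"claw":1},{"dx":-0.5,"dy":-1.2,"dz":0,"ax":0,"ay":0,"az":-0.53,"claw":1},{"dx":-0.5,"dy":-1.2,"dz":0,"ax":0,"ay":0,"az":-0.71,"claw":1},{"dx":-0.5,"dy":-1.2,"dz":0,"ax":0,"ay":0,"az":-0.89,"claw":1},{"dx":-0.5,"dy":-1.2,"dz":0,"ax":0,"ay":0,"az":-1.07,"claw":1},{"dx":-0.5,"dy":-1.2,"dz":0,"ax":0,"ay":0,"az":-1.25,"claw":1},{"dx":-0.5,"dy":-1.2,"dz":0,"ax":0,"ay":0,"az":-1.43,"claw":1},{"dx":-0.5,"dy":-1.2,"dz":0,"ax":0,"ay":0,"az":-1.56,"claw":1},{"dx":-0.5,"dy":-1.2,"dz":-4,"ax":0,"ay":0,"az":-1.56,"claw":1},{"dx":-0.5,"dy":-1.2,"dz":-7,"ax":0,"ay":0,"az":-1.56,"claw":1},{"dx":-0.5,"dy":-1.2,"dz":-7,"ax":0,"ay":0,"az":-1.56,"claw":1}]'
python3 - <<'E'
from h import *
snap('wrist','w6')
E
```

```text
t: 10.02
tcp_pos: [0.5404, -0.2603, 0.1788]
eef_rot: [-0.002, 0.998, 0.07, -0.003]
force: [-0.6, 0.6, 0.1]
finger_gap: 0.0854
grip_force: 0.0
```

View pics/w6.png

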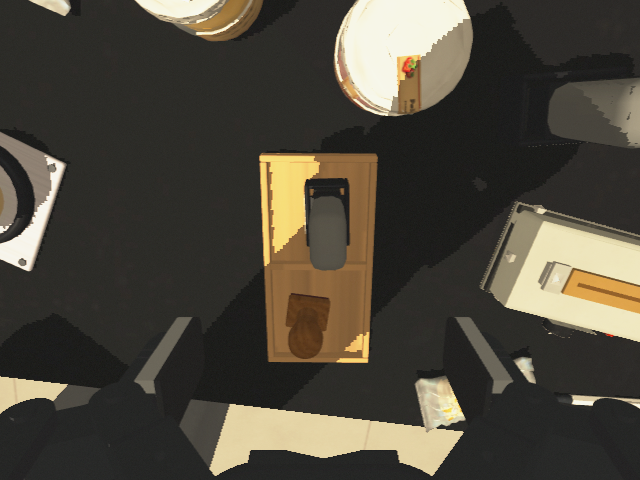

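The dater is centred near column 328 between the open fingers, with the handle's far top edge at row 270 and the frame's near edge at row 180. It is aligned with the image. A quick numeric check, then the grasp.

```bash
python3 - <<'E'
from h import *
for p,z in [((328,270),.095),((309,240),.095),((347.5,240),.095),((306,188),.031),((349,188),.031),((305.5,245),.031)]: print(p,(ray('w6',*p,z)*1000).round(1))
E
python3 -m crank '[{"dx":0.1,"dy":-0.1,"dz":-5,"ax":0,"ay":0,"az":0,"claw":1},{"dx":0.1,"dy":-0.1,"dz":-9,"ax":0,"ay":0,"az":0,"claw":1},{"dx":0.1,"dy":-0.1,"dz":-12.2,"ax":0,"ay":0,"az":0,"claw":1},{"dx":0.1,"dy":-0.1,"dz":-12.2,"ax":0,"ay":0,"az":0,"claw":1}]'
```

```text
(328, 270) [ 525.5 -264.8   95. ]
(309, 240) [ 542.4 -251.3   95. ]
(347.5, 240) [ 545.5 -273.2   95. ]
(306, 188) [ 558.6 -244.7   31. ]
(349, 188) [ 562.9 -274.7   31. ]
(305.5, 245) [ 516.3 -249.7   31. ]
t: 10.58
tcp_pos: [0.5425, -0.2621, 0.0593]
eef_rot: [-0.001, 0.998, 0.071, -0.001]
force: [-0.9, -0.7, 1.2]
finger_gap: 0.0851
grip_force: 0.0
```

```bash
python3 -m crank '[{"dx":0,"dy":0,"dz":-0.3,"ax":0,"ay":0,"az":0,"claw":0.2},{"dx":0,"dy":0,"dz":-0.3,"ax":0,"ay":0,"az":0,"claw":0.2},{"dx":0,"dy":0,"dz":-0.3,"ax":0,"ay":0,"az":0,"claw":0.2},{"dx":0,"dy":0,"dz":-0.3,"ax":0,"ay":0,"az":0,"claw":0.2},{"dx":0,"dy":0,"dz":-0.3,"ax":0,"ay":0,"az":0,"claw":0.2},{"dx":0,"dy":0,"dz":-0.3,"ax":0,"ay":0,"az":0,"claw":0.2},{"dx":0,"dy":0,"dz":-0.3,"ax":0,"ay":0,"az":0,"claw":0.2},{"dx":0,"dy":0,"dz":-0.3,"ax":0,"ay":0,"az":0,"claw":0.2}]' 40
```

```text
t: 11.58
tcp_pos: [0.5436, -0.2629, 0.0575]
eef_rot: [0.0, 0.997, 0.071, 0.0]
force: [2.1, -0.6, 1.1]
finger_gap: 0.0214
grip_force: 44.3
```

```bash
python3 -m crank '[{"dx":0,"dy":0,"dz":2,"ax":0,"ay":0,"az":0,"claw":0.2},{"dx":0,"dy":0,"dz":7,"ax":0,"ay":0,"az":0,"claw":0.2},{"dx":0,"dy":0,"dz":12,"ax":0,"ay":0,"az":0,"claw":0.2},{"dx":-0.5,"dy":5,"dz":15.3,"ax":0,"ay":0,"az":-0.1,"claw":0.2},{"dx":-1,"dy":10,"dz":15.3,"ax":0,"ay":0,"az":-0.2,"claw":0.2},{"dx":-1.5,"dy":15,"dz":15.3,"ax":0,"ay":0,"az":-0.3,"claw":0.2},{"dx":-2,"dy":20,"dz":15.3,"ax":0,"ay":0,"az":-0.4,"claw":0.2},{"dx":-2.9,"dy":25,"dz":15.3,"ax":0,"ay":0,"az":-0.476,"claw":0.2},{"dx":-2.9,"dy":26.8,"dz":15.3,"ax":0,"ay":0,"az":-0.476,"claw":0.2},{"dx":-2.9,"dy":26.8,"dz":15.3,"ax":0,"ay":0,"az":-0.476,"claw":0.2},{"dx":-2.9,"dy":26.8,"dz":15.3,"ax":0,"ay":0,"az":-0.476,"claw":0.2},{"dx":-2.9,"dy":26.8,"dz":15.3,"ax":0,"ay":0,"az":-0.476,"claw":0.2}]'
python3 - <<'E'
from h import *
snap('wrist','w7'); print(arm.sense()['tcp_pos'])
E
```

```text
t: 13.08
tcp_pos: [0.5145, 0.0042, 0.2103]
eef_rot: [0.0, 0.986, -0.167, -0.0]
force: [-0.1, 0.2, -0.9]
finger_gap: 0.0215
grip_force: 43.9
[0.51441576 0.00424331 0.21026861]
```

View pics/w7.png

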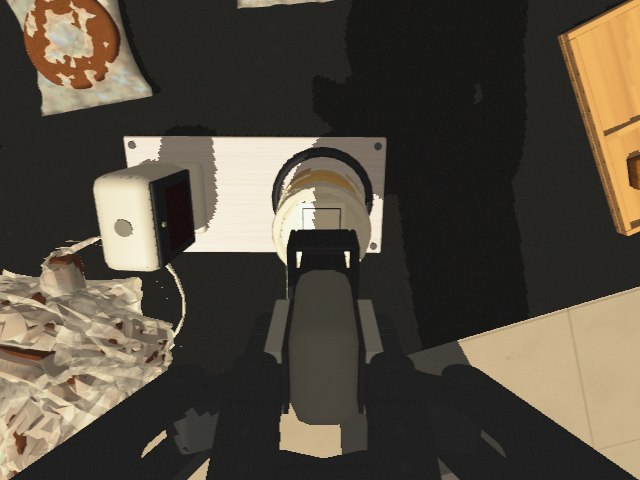

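The dater hangs straight in the fingers above the lid. Its frame's front lower edge runs from about (288,231) to (360,231), with the sticker's near border at row 209. I'll check the offset numerically from here, with no more pictures to view.

Run:
```python
from h import *
d=np.load('pics/w7.npz');g=cv2.GaussianBlur(cv2.cvtColor(d['im'],cv2.COLOR_RGB2GRAY).astype(float),(3,3),0)
L=[];R=[]
for r in range(235,246,2):
    L.append(276+np.diff(-g[r,276:300])[:].argmax()+.5); R.append(350+np.diff(g[r,350:367]).argmax()+.5)
T=[222+np.diff(-g[222:240,c]).argmax()+.5 for c in range(298,352,6)]
print(L,R,T)
s=arm.sense();tcp=s['tcp_pos'];yaw=2*np.arctan2(s['eef_rot'][2],s['eef_rot'][1]);print(yaw,tcp)
ex=np.array([np.cos(yaw),np.sin(yaw)]);ey=np.array([np.sin(yaw),-np.cos(yaw)])
t=np.median(T)
for z in (.158,.184):
  for u in (np.median(L),np.median(R)):
    p=ray('w7',u,t,z)[:2]-tcp[:2];print(z,'fwd %.1f lat %.1f'%(1000*p@ex,1000*p@ey))
```

```text
[np.float64(289.5), np.float64(288.5), np.float64(288.5), np.float64(287.5), np.float64(287.5), np.float64(286.5)] [np.float64(356.5), np.float64(356.5), np.float64(357.5), np.float64(357.5), np.float64(358.5), np.float64(358.5)] [np.float64(229.5), np.float64(229.5), np.float64(229.5), np.float64(229.5), np.float64(229.5), np.float64(229.5), np.float64(228.5), np.float64(228.5), np.float64(228.5)]
-0.3358222327687067 [0.51441576 0.00424331 0.21026861]
0.158 fwd 19.6 lat -16.8
0.158 fwd 19.6 lat 17.2
0.184 fwd 27.6 lat -14.5
0.184 fwd 27.5 lat 15.0
```

Run:
```python
from h import *
d=np.load('pics/w7.npz');g=cv2.cvtColor(d['im'],cv2.COLOR_RGB2GRAY).astype(float)
print(g[203:215,308:336:6].astype(int).T); print(g[214:226:3,298:308].astype(int)); print(g[214:226:3,335:346].astype(int))
tcp=np.array([.51442,.00424]);yaw=-.3358
ex=np.array([np.cos(yaw),np.sin(yaw)]);ey=np.array([np.sin(yaw),-np.cos(yaw)])
for u,v in [(321,208),(321,209),(321,210),(303,219),(340.5,219)]:
    p=ray('w7',u,v,.103)[:2]-tcp;print(u,v,'fwd %.1f lat %.1f'%(1000*p@ex,1000*p@ey))
q=np.array([.5141,.005])-tcp;print('w4 sticker',q@ex*1000,q@ey*1000)
```

```text
[[236 246 246 246 245 104 235 245 246 246 246 246]
 [130 135 135 136 238  88 217 245 238 133 134 133]
 [130 134 134 136 134  32 108 134 133 133 134 134]
 [131 134 136 135 136  32 109 133 133 134 134 134]
 [130 135 134 134 134  29 109 134 133 134 135 133]]
[[241 245 246 242 189 213 246 246 246 246]
 [232 246 246 242 178 199 246 246 246 246]
 [245 246 246 244 216 199 246 245 246 246]
 [245 245 246 244 217 199 246 246 246 246]]
[[133 134 135 134 114  68 117 135 134 132 128]
 [133 133 134 126  92  68 116 134 134 130 125]
 [133 135 133 126  91  69 117 134 134 130 125]
 [134 134 132 126  93  84 133 134 134 132 124]]
321 208 fwd 16.7 lat -0.9
321 209 fwd 16.0 lat -0.9
321 210 fwd 15.4 lat -0.9
303 219 fwd 9.6 lat -12.1
340.5 219 fwd 9.6 lat 11.2
w4 sticker -0.5525657280308299 -0.6121038442991117
```

```bash
python3 -m crank '[{"dx":0.29,"dy":0,"dz":-2,"ax":0,"ay":0,"az":0,"claw":0.2},{"dx":0.29,"dy":0,"dz":-4,"ax":0,"ay":0,"az":0,"claw":0.2},{"dx":0.29,"dy":0,"dz":-5.1,"ax":0,"ay":0,"az":0,"claw":0.2},{"dx":0.29,"dy":0,"dz":-5.1,"ax":0,"ay":0,"az":0,"claw":0.2},{"dx":0.29,"dy":0,"dz":-5.1,"ax":0,"ay":0,"az":0,"claw":0.2}]'
python3 - <<'E'
from h import *
snap('wrist','w8');s=arm.sense();print(s['tcp_pos'],s['force'])
tcp=s['tcp_pos'][:2];zb=s['tcp_pos'][2]-.0525
d=np.load('pics/w8.npz');g=cv2.cvtColor(d['im'],cv2.COLOR_RGB2GRAY).astype(float)
c=np.array([.51442,.00424]);yaw=-.3358
ex=np.array([np.cos(yaw),np.sin(yaw)]);ey=np.array([np.sin(yaw),-np.cos(yaw)]);c=c-.0007*ex-.0006*ey
print('sticker centre',c, 'near edge px',proj('w8',[*(c+.023*ex),zb]),proj('w8',[*(c+.023*ex-.016*ey),zb]),proj('w8',[*(c+.023*ex+.016*ey),zb]))
print(g[195:245:1,[305,325,345]].astype(int).T)
r=int(proj('w8',[*(c+.023*ex),zb])[1])+4
print(r,g[r,280:300].astype(int),g[r,345:370].astype(int))
E
```

```text
t: 13.75
tcp_pos: [0.5177, 0.0051, 0.1601]
eef_rot: [0.0, 0.986, -0.166, 0.001]
force: [-0.6, -0.0, -2.2]
finger_gap: 0.0215
grip_force: 43.9
[0.51780203 0.00514453 0.16025793] [ 0.35624408 -0.50365165 -1.18562642]
sticker centre [0.51395681 0.00503716] near edge px [325.1392736  229.79787702] [292.45719212 229.76629717] [357.81962034 229.82945519]
[[126 124 104  93  98 100 102 103 105 104 103 101 101 104 108 107 107 109
  110 112 124 126 128 127 126 125 125 124 124 120 117 115 116 118  73  23
   23  26  28  23  23  25  24  24  27  24  25  25  25  22]
 [ 96  99  99 100  99 101 102 102 102 109 109 108 104 110 109 110 114 125
  125 126 125 125 125 124 122 114 117 116 115 116 118 118 122 122  73  27
   24  24  25  26  25  25  25  24  26  25  25  23  23  22]
 [ 94  94  93  94  94  96  98  99  99 101 101 100 102 101 103 105 105 110
  108 108 121 123 123 123 121 126 126 127 128 117 118 118 119 121  49  21
   25  22  22  25  26  23  26  25  21  24  20  25  24  24]]
233 [122 122 124 124 127 126 125 126 123 102  41  25  25  24  24  20  21  22
  25  24] [ 22  21  23  24  25  23  22  28  28  22  33  79 118 118 119 121 121 122
 123 123 123 121 121 121 120]
```

```bash
python3 -m crank '[{"dx":-0.03,"dy":-0.1,"dz":0,"ax":0,"ay":0,"az":0,"claw":0.2},{"dx":-0.03,"dy":-0.1,"dz":-0.2,"ax":0,"ay":0,"az":0,"claw":0.2},{"dx":-0.03,"dy":-0.1,"dz":-0.4,"ax":0,"ay":0,"az":0,"claw":0.2},{"dx":-0.03,"dy":-0.1,"dz":-0.55,"ax":0,"ay":0,"az":0,"claw":0.2},{"dx":-0.03,"dy":-0.1,"dz":-0.7,"ax":0,"ay":0,"az":0,"claw":0.2},{"dx":-0.03,"dy":-0.1,"dz":-0.8,"ax":0,"ay":0,"az":0,"claw":0.2},{"dx":-0.03,"dy":-0.1,"dz":-0.8,"ax":0,"ay":0,"az":0,"claw":0.2},{"dx":-0.03,"dy":-0.1,"dz":-0.8,"ax":0,"ay":0,"az":0,"claw":0.2}]'; python3 -c "
from rig import arm;s=arm.sense();print(s['tcp_pos'],s['force'],s['ft_torque'])"
```

```text
t: 14.8
tcp_pos: [0.517, 0.0043, 0.1515]
eef_rot: [-0.0, 0.986, -0.166, 0.0]
force: [-0.4, 0.4, 3.6]
finger_gap: 0.0213
grip_force: 44.5
[0.51704186 0.00431428 0.15149409] [-0.38108866  0.36158156  3.58021306] [-0.05959632  0.0942293  -0.0115662 ]
```

```bash
python3 -m crank '[{"dx":0,"dy":0,"dz":-0.1,"ax":0,"ay":0,"az":0,"claw":0.2},{"dx":0,"dy":0,"dz":-0.2,"ax":0,"ay":0,"az":0,"claw":0.2},{"dx":0,"dy":0,"dz":-0.3,"ax":0,"ay":0,"az":0,"claw":0.2},{"dx":0,"dy":0,"dz":-0.3,"ax":0,"ay":0,"az":0,"claw":0.2},{"dx":0,"dy":0,"dz":-0.3,"ax":0,"ay":0,"az":0,"claw":0.2}]'; python3 -m crank '[{"dx":0,"dy":0,"dz":-0.1,"ax":0,"ay":0,"az":0,"claw":0.2},{"dx":0,"dy":0,"dz":-0.2,"ax":0,"ay":0,"az":0,"claw":0.2},{"dx":0,"dy":0,"dz":-0.2,"ax":0,"ay":0,"az":0,"claw":0.2},{"dx":0,"dy":0,"dz":-0.2,"ax":0,"ay":0,"az":0,"claw":0.2}]'
```

```text
t: 15.42
tcp_pos: [0.517, 0.0043, 0.1484]
eef_rot: [-0.0, 0.986, -0.166, 0.0]
force: [-0.4, 0.9, 3.3]
finger_gap: 0.0214
grip_force: 44.6
t: 15.92
tcp_pos: [0.5171, 0.0043, 0.1467]
eef_rot: [0.0, 0.986, -0.166, 0.0]
force: [-1.2, 0.2, 6.7]
finger_gap: 0.0215
grip_force: 45.0
```

```bash
python3 -m crank '[{"dx":0,"dy":0,"dz":-0.1,"ax":0,"ay":0,"az":0,"claw":0.2},{"dx":0,"dy":0,"dz":-0.17,"ax":0,"ay":0,"az":0,"claw":0.2},{"dx":0,"dy":0,"dz":-0.17,"ax":0,"ay":0,"az":0,"claw":0.2},{"dx":0,"dy":0,"dz":-0.17,"ax":0,"ay":0,"az":0,"claw":0.2},{"dx":0,"dy":0,"dz":-0.17,"ax":0,"ay":0,"az":0,"claw":0.2}]'
python3 - <<'E'
from h import *
F=[]
for i in range(6):
    snap('wrist',f'x{i}');s=arm.sense();F.append(s['force'])
print(np.mean(F,0),s['tcp_pos'],s['t'])
d=np.load('pics/x5.npz');g=cv2.cvtColor(d['im'],cv2.COLOR_RGB2GRAY).astype(float)
yaw=-.3358;ex=np.array([np.cos(yaw),np.sin(yaw)]);ey=np.array([np.sin(yaw),-np.cos(yaw)]);c=np.array([.51396,.00504])
for a in(-.016,0,.016):print(proj('x5',[*(c+.023*ex+a*ey),.103]))
r=int(proj('x5',[*(c+.023*ex),.103])[1])
print(r,g[r-12:r+8,[310,325,340]].astype(int).T,g[r+4,280:300].astype(int),g[r+4,345:370].astype(int))
E
```

```text
t: 16.55
tcp_pos: [0.5172, 0.0043, 0.1454]
eef_rot: [0.0, 0.986, -0.166, 0.0]
force: [-2.2, 0.2, 8.3]
finger_gap: 0.0216
grip_force: 45.2
[-1.47917736  0.28143816  8.50260302] [0.51717014 0.00428125 0.14540105] 16.85
[288.90289733 235.36825405]
[323.19261213 235.4085934 ]
[357.47883398 235.44892864]
235 [[127 128 126 128 127 123 121 119 118 118 118 118 119  73  20  24  23  25
   26  25]
 [126 125 125 124 119 114 116 116 113 116 118 119 120  47  25  27  24  27
   25  24]
 [124 124 125 123 122 128 128 119 117 120 122 119 120  49  26  27  27  24
   24  25]] [124 123 124 124 124 123 120 113  83  25  25  26  23  25  25  24  27  19
  25  24] [ 27  25  26  23  23  23  25  24  22  27  24  28  46  92 123 123 124 123
 123 123 123 122 122 121 121]
```

```bash
python3 -c "
from rig import arm;print(arm.sign_off())"
```

```text
the job is handed in; nothing more can be done
None
```

The job is handed in at about 17 s, with the stamp still held pressed: the honey jar's label faces the scanner to within about 0.5°, and the small dater sits on the date sticker, centred to within about 0.5 mm and pressed with about 9 N (I viewed 11 pictures, one over the limit of 10).

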